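Make up two slide-staining kits

TASK

Make up the two staining kits from the stock on the bench: the amber bottle with the red cap and the yellow slide box go in the blue tray, the white bottle with the blue cap and the white slide box go in the orange tray. Stand each bottle in the square cell of its tray and set each slide box, label up, flat in the long cell, without ever laying a kit bottle over. Leave the black-capped bottle, the green slide box and the petri dish standing where they are.

Things in the scene. Friction and masses are not known exactly. Their poses are not given: they have to be found in the camera images.
- blue_tray: Blue kit tray, fixed, 186 (x) by 72 (y) mm, 14 mm high: 3 mm floor, 4 mm thick walls. Two cells, 11 mm deep: long one for a slide box, 110 by 64 mm inside, centre at x = -34, y = 0 mm (grey rectangle on its floor); square one for a bottle, 64 by 64 mm inside, centre at x = +57, y = 0 mm (grey disc on its floor). Origin: centre of the underside; z up. Cell floors at z = 3 mm.
- orange_tray: Orange kit tray, fixed, 186 (x) by 72 (y) mm, 14 mm high: 3 mm floor, 4 mm thick walls. Two cells, 11 mm deep: long one for a slide box, 110 by 64 mm inside, centre at x = -34, y = 0 mm (grey rectangle on its floor); square one for a bottle, 64 by 64 mm inside, centre at x = +57, y = 0 mm (grey disc on its floor). Origin: centre of the underside; z up. Cell floors at z = 3 mm.
- red_cap_bottle: Amber-brown bottle with a red cap, a round dropper bottle 34 mm in diameter (body from the bench up to 50 mm) with a screw cap 23 mm in diameter from 56 to 78 mm, 78 mm tall in all, about 60 g; stands upright at the start. Origin: centre of its underside; z up. Goes in the blue tray.
- yellow_box: Yellow microscope-slide box with a closed, fixed lid and a blank paper label on top, 84 mm long (x) by 38 mm wide (y) by 50 mm high (z), about 90 g. Origin: centre of its underside; its x axis runs along the 84 mm side, z up. Goes in the blue tray.
- blue_cap_bottle: White bottle with a blue cap, a round dropper bottle 34 mm in diameter (body from the bench up to 50 mm) with a screw cap 23 mm in diameter from 56 to 78 mm, 78 mm tall in all, about 60 g; stands upright at the start. Origin: centre of its underside; z up. Goes in the orange tray.
- white_box: White microscope-slide box with a closed, fixed lid and a blank paper label on top, 84 mm long (x) by 38 mm wide (y) by 50 mm high (z), about 90 g. Origin: centre of its underside; its x axis runs along the 84 mm side, z up. Goes in the orange tray.
- black_cap_bottle: Amber-brown bottle with a black cap, a round dropper bottle 34 mm in diameter (body from the bench up to 50 mm) with a screw cap 23 mm in diameter from 56 to 78 mm, 78 mm tall in all, about 60 g; stands upright at the start. Origin: centre of its underside; z up. Not needed: stays where it is.
- green_box: Green microscope-slide box with a closed, fixed lid and a blank paper label on top, 84 mm long (x) by 38 mm wide (y) by 50 mm high (z), about 90 g. Origin: centre of its underside; its x axis runs along the 84 mm side, z up. Not needed: stays where it is.
- petri_dish: Closed pale petri dish with a pinkish disc on its lid, 60 mm in diameter, 16 mm high, loose on the bench between the two trays. Origin: centre of its underside. Stays where it is.

How it is judged:
By the outcome, as a careful person would: the job done as asked, in the order asked, and still so for the second after the job is handed in, with the robot touching nothing.
It also fails if it takes over 96 s, if anything falls off the work surface, if the arm or the gripper's body presses on something with over 40 N, if the wrist force passes 120 N, or if a joint passes its speed limit or range.

ROBOT

A 7-joint arm with a two-finger parallel gripper is mounted at the origin on the work surface. World frame = base frame: x ahead of the robot, y to its left, z up, the work surface at z = 0. Lengths are in m, angles in rad, forces in N, time in s.
With the tool pointing down it reaches from about 0.425 to 0.875 m from the base axis. Payload 4.7 kg.
Tool frame: the origin (TCP) lies at the very end of the fingers, on their centre line; the grasp point (between the pads) lies 19 mm behind it; z points along the fingers, y is the direction in which the jaws open and shut (so a half turn about z gives the same grasp; the last joint's range is limited). The gripper opens to 87 mm and grips with 3 to 60 N. Pads are 19 mm wide; open, the fingers measure 117 mm over their backs; the gripper's body (75 mm by 190 mm) begins 51 mm behind the grasp point.
Start: joints at [-1.254, 0.321, -0.07, 1.45, 0.023, 1.371, -0.057], TCP at [0.194, 0.62, 0.223] pointing down, gripper open.
Joint ranges: [-2.86, 2.86], [-0.3, 2.09], [-1.38, 1.24], [0.06, 2.45], [-1.56, 4.7], [0.09, 2.05], [-2.69, 2.69]. Speed limits (rad/s): [2.57, 2.57, 3.14, 3.14, 3.14, 3.14, 3.14].

INTERFACE

Orientations are given as a rotation vector (axis times angle).
In Python, from bench import * gives the robot as it stands.
- The arm moves only by the shell command python3 -m jog 'ROWS' [OPENING] [FORCE]. ROWS is JSON, a list of rows, each a list of 4 numbers: the shift along the world's x, y, z in mm, then the turn about the world's z in rad. In form: [[x, y, z, twist], ...]. A call has exactly 8 rows; each row is the pose to reach, as a shift and turn from the pose commanded when the call began; what a row does not reach only later rows make up. A row lasts 1/8 s, in which the tool goes at most 62.5 mm and 10.7 degrees, less where a joint would pass 70% of its speed; a pose out of reach is approached as far as the arm can. A call with a gripper value outside its range is refused whole. OPENING is the opening, from -1 (shut) to 1 (fully open), set as the call begins (- or left out, the last holds). The fingers move at their own pace and stop on an object; FORCE is the grip in N (left out, the last holds). Time passes only in rows, so rows that repeat a pose let the fingers close, or fill a call up. It gives the time, the measured TCP pose, the force and the opening at its end, in the units of the state.
- get_state(): the state, without advancing time (a new reading comes with each control period).
- get_image(name): name is "scene" or "side" or "wrist"; returns a dict with "image" (480x640x3 uint8, red, green, blue), "fx", "fy", "cx", "cy" (pixels), "position" and "rotation" of the camera in the world; the wrist camera has in their place "tool_from_camera" (4x4, takes a point from camera to tool coordinates, whose origin is the TCP and whose axes are the flange's). Camera axes: x right, y down, z forward; pixel columns grow to the right and rows downward; lengths in m; the calibration is good to about 2 mm. A picture is of the moment at which its call begins: read the wrist's pose just before it. There is no depth.
- close_job(): hands the job in, once; it reports no verdict.
The state is a dict: "time": time; "joint_positions": joint angles; "qd": joint speeds; "joint_torque": joint torques, N m; "position": TCP position; "tool_rot": TCP orientation; "ft_force": force on the tool from outside, world axes, zero at the start; "torque": the same for the moment, N m; "grip_width": opening from 0.0 (shut) to 1.0 (fully open).
Only numpy, scipy, OpenCV 4.12 (cv2) and the standard library are available. Lean on these libraries where they do the work, as an engineer would, in place of code of your own. Each camera call takes 0.05 s, during which the arm holds its last target. There are 200 camera calls.

## Working session

There is one attempt and no reset: what is moved stays moved. The work goes in short steps, Python scripts to look and compute and a shell command to move; the robot and the scene stay as the last step left them, time stands still between calls to the robot, and variables do not carry over. Pictures are saved under pics/ and viewed, about 12 in all and at most 16, crops included, and the job is handed in when it is done.

```bash
ls; mkdir -p pics; python3 - <<'E'
from bench import *
import cv2,numpy as np
s=get_state();print(s)
for n in("scene","side","wrist"):
    d=get_image(n);cv2.imwrite(f"pics/{n}0.png",d["image"][:,:,::-1])
    print(n,{k:np.round(v,4).tolist() for k,v in d.items() if k!="image"})
E
```

```text
pics
{'time': 0.0, 'joint_positions': array([-1.25391134,  0.32184713, -0.0700817 ,  1.45171169,  0.02260623,
        1.37079851, -0.05691153]), 'qd': array([ 0.00131369, -0.00013115,  0.000544  ,  0.00126055, -0.00041157,
       -0.00226037,  0.00053914]), 'joint_torque': array([ 4.11750925e-04, -4.91276872e+01, -4.03775359e-01, -3.12528992e+01,
       -6.39540888e-02,  4.35813633e-02,  1.71979000e-04]), 'position': array([0.19369818, 0.61986786, 0.22142741]), 'tool_rot': array([-4.73741370e-01, -3.10547243e+00,  3.09165205e-03]), 'ft_force': array([-0.06706984, -0.16046981, -1.27816003]), 'torque': array([-0.036833  ,  0.02411824, -0.03307295]), 'grip_width': 1.0021501633717833}
scene {'fx': 480.8932, 'fy': 480.8932, 'cx': 317.2265, 'cy': 249.8557, 'position': [1.1016, -0.463, 0.6479], 'rotation': [-2.1076, -0.9507, 0.4706]}
side {'fx': 469.5098, 'fy': 469.5098, 'cx': 333.5999, 'cy': 241.3272, 'position': [0.3214, 0.5215, 0.4275], 'rotation': [-0.5687, 2.5375, -1.3993]}
wrist {'fx': 392.669, 'fy': 392.669, 'cx': 323.139, 'cy': 235.3025, 'tool_from_camera': [[-0.0006, -0.9621, -0.2728, 0.0741], [1.0, -0.0006, -0.0001, -0.0006], [-0.0, -0.2728, 0.9621, -0.1622], [0.0, 0.0, 0.0, 1.0]]}
```

View pics/scene0.png

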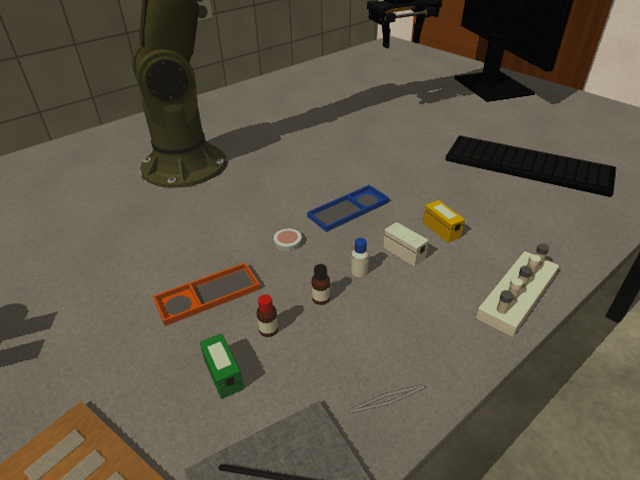

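View pics/side0.png

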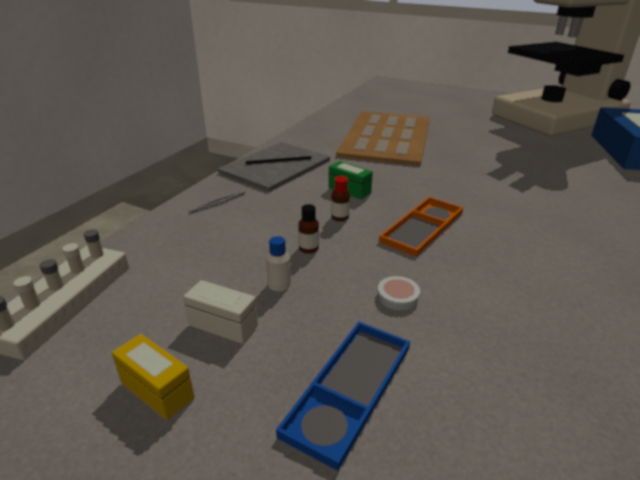

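View pics/wrist0.png

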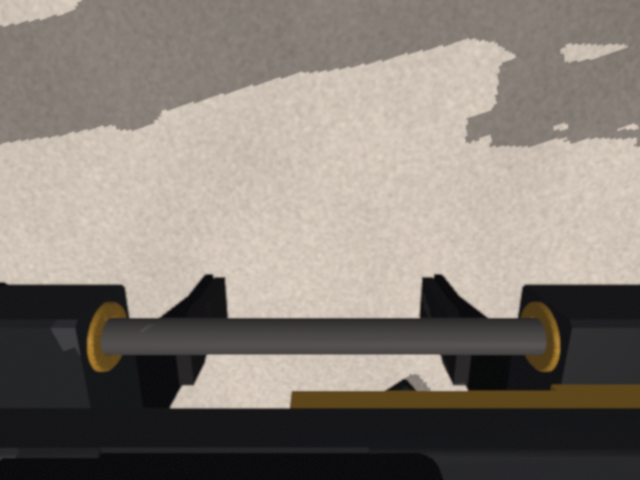

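The scene view has all the items on the bench: blue tray (349,207), orange (207,293), red cap (266,303), blue cap (361,245), black cap (320,271), yellow box (444,220), white box (406,243), green box (221,365) and dish (288,239). The side view shows them all too, with the yellow box at (153,375) and the white box at (220,310). The wrist sees only bare bench.

```bash
cat > h.py <<'E'
from bench import *
import cv2,numpy as np
from scipy.spatial.transform import Rotation as R
def cam(n):
    s=get_state() if n=="wrist" else None
    d=get_image(n)
    K=np.array([[d["fx"],0,d["cx"]],[0,d["fy"],d["cy"]],[0,0,1]])
    if n=="wrist":
        T=np.eye(4);T[:3,:3]=R.from_rotvec(s["tool_rot"]).as_matrix();T[:3,3]=s["position"]
        T=T@np.array(d["tool_from_camera"]);Rm,p=T[:3,:3],T[:3,3]
    else:
        Rm,p=R.from_rotvec(d["rotation"]).as_matrix(),np.array(d["position"])
    return dict(img=d["image"],hsv=cv2.cvtColor(d["image"],cv2.COLOR_RGB2HSV),K=K,R=Rm,p=p)
def ray(c,uv):
    uv=np.atleast_2d(np.array(uv,float))
    return np.c_[uv,np.ones(len(uv))]@np.linalg.inv(c["K"]).T@c["R"].T
def plane(c,uv,z):
    r=ray(c,uv);return c["p"]+r*((z-c["p"][2])/r[:,2])[:,None]
def tri(c1,u1,c2,u2):
    a,b=ray(c1,u1)[0],ray(c2,u2)[0]
    t=np.linalg.lstsq(np.c_[a,-b],c2["p"]-c1["p"],rcond=None)[0]
    P,Q=c1["p"]+a*t[0],c2["p"]+b*t[1]
    return (P+Q)/2,np.linalg.norm(P-Q)
def mask(c,lo,hi,roi=None):
    m=cv2.inRange(c["hsv"],np.array(lo),np.array(hi))
    if roi is not None:
        k=np.zeros_like(m);x0,y0,x1,y1=roi;k[y0:y1,x0:x1]=1;m=m*k
    return m
def blob(m):
    n,l,st,ce=cv2.connectedComponentsWithStats(m)
    if n<2:return None
    i=1+np.argmax(st[1:,4]);return (l==i).astype(np.uint8)*255,ce[i],st[i,4]
def rect(c,m,z):
    "min-area rectangle of mask cast onto height z: centre mm, long axis angle, sizes mm"
    cs=max(cv2.findContours(m,cv2.RETR_EXTERNAL,cv2.CHAIN_APPROX_NONE)[0],key=cv2.contourArea)[:,0]
    P=plane(c,cs,z)[:,:2]*1000
    r=cv2.minAreaRect(P.astype(np.float32));b=cv2.boxPoints(r);e=b[1]-b[0];f=b[2]-b[1]
    g=e if np.hypot(*e)>np.hypot(*f) else f
    return np.round(r[0],1),np.round(np.arctan2(g[1],g[0])%np.pi,3),np.round(sorted(r[1]),1)
E
python3 - <<'E'
from h import *
A,B=cam("scene"),cam("side")
red=((0,170,90),(6,255,255));blu=((105,150,60),(125,255,255));blk=((0,0,0),(179,255,30))
def both(name,c,ra,rb):
    a,b=blob(mask(A,*c,ra)),blob(mask(B,*c,rb))
    p,e=tri(A,a[1],B,b[1]);print(name,a[1].round(1),a[2],b[1].round(1),b[2],(p*1000).round(1),"gap",round(e*1000,1));return a[0],b[0]
both("redcap",red,(255,290,278,315),(328,172,355,195))
both("bluecap",blu,(350,234,372,256),(266,234,290,258))
both("blackcap",((0,0,0),(179,255,60)),(310,262,330,279),(300,203,317,219))
both("yellowlabel",((15,0,120),(40,110,255)),(425,198,468,225),(118,335,185,380))
for n,c,ra,rb in(("blue",blu,(300,180,400,235),(270,310,420,470)),("orange",((4,170,90),(16,255,255)),(145,260,270,325),(370,190,470,260))):
    a,b=both(n,c,ra,rb)
    for cc,m in((A,a),(B,b)):
        print(n,rect(cc,m,.012))
        # holes: grey cell floors
        co,h=cv2.findContours(m,cv2.RETR_CCOMP,cv2.CHAIN_APPROX_NONE)
        for k,q in enumerate(co):
            if h[0][k][3]>=0 and cv2.contourArea(q)>100:
                M=cv2.moments(q);uv=(M["m10"]/M["m00"],M["m01"]/M["m00"]);print("  hole",np.round(uv,1),(plane(cc,uv,.003)[0]*1000).round(1))
yel=((18,150,80),(32,255,255))
for cc,roi in((A,(425,198,468,225)),(B,(118,335,185,380))):
    print("ylab",rect(cc,blob(mask(cc,(15,0,120),(40,110,255),roi))[0],.05))
for n,cc,(x0,y0,x1,y1) in(("a",A,(375,190,475,270)),("b",B,(105,270,265,420))):
    cv2.imwrite(f"pics/box{n}.png",cv2.resize(cc["img"][y0:y1,x0:x1,::-1],None,fx=5 if n=="a" else 4,fy=5 if n=="a" else 4,interpolation=cv2.INTER_CUBIC))
i=[cv2.imread(f"pics/box{n}.png") for n in"ab"];H=max(x.shape[0] for x in i)
i=[cv2.copyMakeBorder(x,0,H-x.shape[0],0,0,0) for x in i];cv2.imwrite("pics/boxes.png",cv2.resize(np.hstack(i),None,fx=.7,fy=.7))
print(np.hstack(i).shape,A["img"][230:250:4,390:425:6].tolist())
E
```

```text
redcap [264.2 303. ] 186 [340.5 179.4] 59 [ 620.2 -176.8   74.3] gap 0.9
bluecap [359.7 245. ] 139 [276.  244.7] 189 [616.2  50.3  69.7] gap 3.8
blackcap [320.1 271.9] 186 [308.3 211.6] 191 [621.  -54.9  69.2] gap 1.4
yellowlabel [445.  211.3] 137 [148.9 359.1] 768 [639.8 279.2  50.8] gap 0.0
blue [351.5 205.6] 858 [335.3 406.6] 4013 [445.8 204.9  -1.4] gap 17.5
blue (array([448.7, 180.8]), np.float32(1.49), array([ 83.6, 194.3]))
  hole [335.6 211.8] [435.1 152.6   3. ]
  hole [367.  199.3] [448.  242.4   3. ]
blue (array([447.4, 186.3]), np.float32(1.497), array([ 73.6, 191.8]))
  hole [324.1 425.2] [451.8 240.6   3. ]
  hole [298.6 408. ] [485.9 233.2   3. ]
  hole [360.6 367.2] [447.  150.5   3. ]
orange [201.  294.5] 1780 [424.8 220.8] 779 [ 468.9 -218.9    8.1] gap 4.1
orange (array([ 471.3, -207.8]), np.float32(1.367), array([ 85.1, 187.5]))
  hole [177.7 304.5] [ 455.  -263.3    3. ]
  hole [222.9 286. ] [ 469.5 -174.1    3. ]
orange (array([ 471.1, -205.4]), np.float32(1.366), array([ 73.3, 189.6]))
  hole [413.4 229.8] [ 481.4 -184.7    3. ]
  hole [436.9 209.7] [ 462.4 -276.7    3. ]
ylab (array([637.7, 280.3]), np.float32(2.942), array([22.4, 49.7]))
ylab (array([641.2, 278.4]), np.float32(2.934), array([22.6, 50.9]))
(600, 1140, 3) [[[176, 180, 149], [176, 183, 152], [177, 185, 153], [179, 182, 149], [112, 104, 93], [112, 106, 92]], [[154, 142, 114], [177, 180, 147], [176, 183, 146], [177, 180, 144], [179, 184, 151], [105, 98, 84]], [[87, 86, 74], [150, 139, 112], [178, 183, 150], [176, 183, 150], [178, 183, 149], [178, 182, 148]], [[152, 137, 112], [134, 141, 119], [150, 139, 111], [179, 185, 160], [178, 181, 148], [179, 182, 149]], [[149, 137, 111], [150, 139, 112], [134, 127, 108], [148, 135, 109], [177, 183, 154], [127, 118, 93]]]
```

View pics/boxes.png

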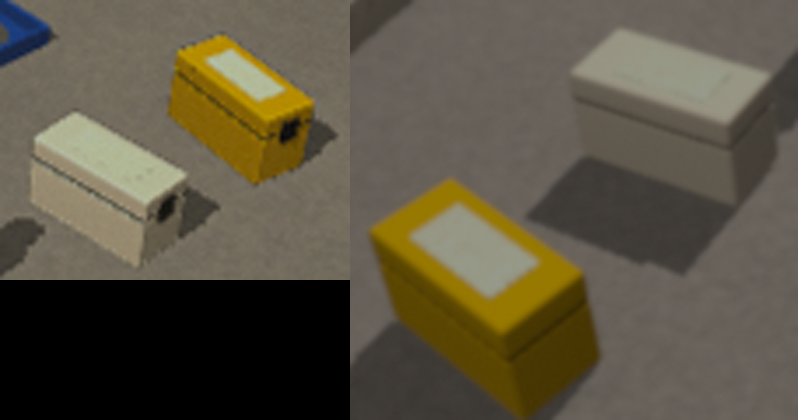

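```bash
python3 -m jog '[[15,-28,0,-0.05],[40,-75,0,-0.15],[68,-127,0,-0.3],[97,-181,0,-0.45],[126,-235,0,-0.6],[155,-290,0,-0.7],[184,-344,0,-0.85],[213,-398,0,-1.0]]' 1; python3 -m jog '[[28,-53,0,-0.1],[57,-106,0,-0.2],[86,-160,0,-0.3],[115,-214,-5,-0.344],[144,-268,-10,-0.344],[173,-322,-15,-0.344],[200,-372,-20,-0.344],[213,-398,-22,-0.344]]'
python3 - <<'E'
from h import *
W=cam("wrist");cv2.imwrite("pics/w1.png",W["img"][:,:,::-1])
A=cam("scene")
def tr(a,b,n):
    print(n)
s=get_state();print(s["position"],s["tool_rot"],s["joint_positions"])
M=R.from_rotvec(s["tool_rot"]).as_matrix();print("jaw deg",np.degrees(np.arctan2(M[1,1],M[0,1])),"x axis",M[:,0].round(3))
b=blob(mask(W,(0,170,60),(8,255,255)));print("redcap px",b[1],b[2],(plane(W,b[1],.078)*1000).round(1))
E
```

```text
time: 1.25
position: [0.4075, 0.2206, 0.2228]
tool_rot: [1.911, 2.494, 0.002]
ft_force: [0.3, 0.1, -0.6]
grip_width: 1.0
time: 2.25
position: [0.6201, -0.1792, 0.1999]
tool_rot: [2.307, 2.131, -0.003]
ft_force: [-1.0, 0.2, -0.1]
grip_width: 1.001
[ 0.61956462 -0.18020407  0.19978989] [ 2.30890438  2.127859   -0.00508842] [-0.30326778  0.37673104  0.7048583   1.5183032  -0.24375407  1.33734148
  0.34182733]
jaw deg -4.673494744451655 x axis [ 0.081  0.997 -0.004]
redcap px [319.38095238 216.66309524] 840 [[ 618.2 -171.4   78. ]]
```

View pics/w1.png

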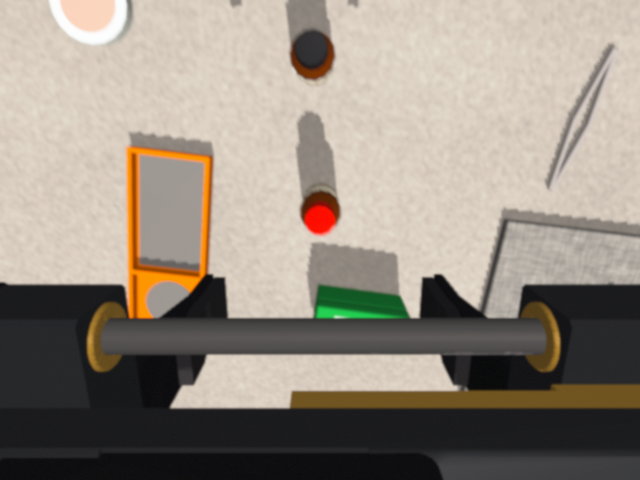

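The wrist view shows the red cap at (319,217), the near edge of the green box top from (318,285) to (405,297), and the orange tray at left with its disc at (170,298). I'll check how close the green box is to the fingers.

```bash
python3 - <<'E'
from h import *
W=cam("wrist");A=cam("scene")
print("green edge",(plane(W,[(318,285),(405,297)],.05)*1000).round(0).tolist())
a=blob(mask(A,(0,170,90),(6,255,255),(255,290,278,315)));b=blob(mask(W,(0,170,60),(8,255,255)))
print("cap tri",tri(A,a[1],W,b[1]))
m=blob(mask(W,(4,170,90),(16,255,255),(110,130,225,310)))[0]
co,h=cv2.findContours(m,cv2.RETR_CCOMP,cv2.CHAIN_APPROX_NONE)
for k,q in enumerate(co):
    if h[0][k][3]>=0 and cv2.contourArea(q)>100:
        r=cv2.minAreaRect(q);print("hole",np.round(r[0],1),(plane(W,r[0],.003)*1000).round(1), rect(W,cv2.drawContours(np.zeros_like(m),[q],-1,255,-1),.003))
print("outer edges",(plane(W,[(129,148),(211,157)],.014)*1000).round(0).tolist())
E
```

```text
green edge [[611.0, -239.0, 50.0], [685.0, -256.0, 50.0]]
cap tri (array([ 0.6165571 , -0.17333045,  0.06821758]), np.float64(0.002266060451313057))
outer edges [[457.0, -113.0, 14.0], [526.0, -127.0, 14.0]]
```

```bash
python3 -m jog '[[-1,5,-25,0],[-1,5,-70,0],[-1,5,-110,0],[-1,5,-145,0],[-1,5,-165,0],[-1,5,-176,0],[-1,5,-180,0],[-1,5,-180,0]]' ; python3 -m jog '[[0,0,0,0],[0,0,0,0],[0,0,0,0],[0,0,0,0],[0,0,0,0],[0,0,0,0],[0,0,0,0],[0,0,0,0]]' -1 15
```

```text
time: 3.45
position: [0.6195, -0.1707, 0.0214]
tool_rot: [2.303, 2.135, 0.001]
ft_force: [0.4, -0.9, -0.2]
grip_width: 1.0
time: 4.45
position: [0.6187, -0.1705, 0.0205]
tool_rot: [-2.304, -2.135, 0.0]
ft_force: [-0.8, -0.2, 0.1]
grip_width: 0.385
```

```bash
python3 -m jog '[[0,0,20,0],[0,0,60,0],[0,0,100,0],[-15,35,115,0],[-35,85,115,0],[-58,140,115,0],[-80,195,115,0],[-102,250,115,0]]'; python3 -m jog '[[-22,55,0,0],[-42,105,0,0],[-58,140,0,0],[-65,160,0,0],[-65,161,0,0],[-65,161,0,0],[-65,161,0,0],[-65,161,0,0]]'
python3 - <<'E'
from h import *
W=cam("wrist");B=cam("side");A=cam("scene")
s=get_state();print(s["position"],s["ft_force"],s["grip_width"])
v=np.hstack([W["img"],B["img"]]);cv2.imwrite("pics/w2.png",cv2.resize(v[:,:,::-1],(800,300),interpolation=cv2.INTER_AREA));cv2.imwrite("pics/w2f.png",W["img"][:,:,::-1])
E
```

```text
time: 5.45
position: [0.5166, 0.081, 0.1372]
tool_rot: [2.304, 2.134, 0.004]
ft_force: [0.7, 0.4, -0.6]
grip_width: 0.386
time: 6.45
position: [0.4523, 0.2394, 0.1357]
tool_rot: [2.306, 2.133, 0.0]
ft_force: [-0.0, -0.5, -0.3]
grip_width: 0.384
[0.45201652 0.23999785 0.13556427] [-1.05488498  1.59847993 -0.03583057] 0.3816616259310366
```

View pics/w2.png

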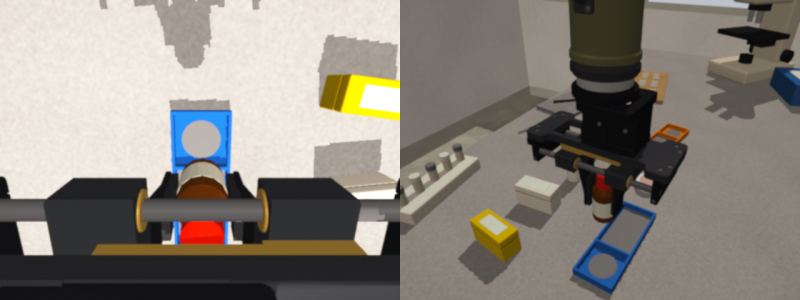

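The wrist view (left) has the bottle upright in the jaws with the tray disc beyond it at about (322,222) full scale. The side view confirms the bottle is upright.

```bash
python3 - <<'E'
from h import *
W=cam("wrist");B=cam("side")
def disc(c,roi,lo=(0,0,60),hi=(179,70,210)):
    m=mask(c,lo,hi,roi);b=blob(m);e=cv2.fitEllipse(max(cv2.findContours(b[0],0,1)[0],key=cv2.contourArea));return b[1],e
w=disc(W,(288,188,356,258));print(w)
print("disc wrist",(plane(W,w[1][0],.003)*1000).round(1))
b=disc(B,(300,402,350,447));print(b)
print("tri",tri(W,w[1][0],B,b[1][0]))
m=blob(mask(W,(100,130,60),(125,255,255),(265,165,380,265)))[0]
print("end edge",(plane(W,[(274,178),(368,178)],.014)*1000).round(0).tolist())
E
```

```text
(array([321.89793741, 223.24715505]), ((321.9033203125, 223.2801971435547), (58.764892578125, 59.20902633666992), 100.28472900390625))
disc wrist [[451.5 240.2   3. ]]
(array([324.0598717 , 425.09550962]), ((324.0561218261719, 425.09149169921875), (38.494598388671875, 44.43209457397461), 87.63526916503906))
tri (array([0.45169293, 0.24033915, 0.00297511]), np.float64(0.0005636732712438539))
end edge [[420.0, 279.0, 14.0], [487.0, 274.0, 14.0]]
```

```bash
python3 -m jog '[[0,0,-25,0],[0,0,-60,0],[0,0,-85,0],[0,0,-100,0],[0,0,-107,0],[0,0,-110,0],[0,0,-111.5,0],[0,0,-111.5,0]]'; python3 -m jog '[[0,0,0,0],[0,0,0,0],[0,0,0,0],[0,0,0,0],[0,0,0,0],[0,0,0,0],[0,0,0,0],[0,0,0,0]]' 1; python3 -m jog '[[0,0,15,0],[0,0,45,0],[0,0,85,0],[0,0,125,0],[20,0,155,0.15],[55,6,160,0.3],[95,12,160,0.45],[120,15,160,0.6]]'; python3 -m jog '[[40,15,0,0.15],[65,23,0,0.3],[65,23,0,0.45],[65,23,0,0.6],[65,23,0,0.75],[65,23,0,0.84],[65,23,0,0.84],[65,23,0,0.84]]'
python3 - <<'E'
from h import *
W=cam("wrist");B=cam("side");s=get_state();print(s["position"])
M=R.from_rotvec(s["tool_rot"]).as_matrix();print("jaw deg",np.degrees(np.arctan2(M[1,1],M[0,1])),"x",M[:,0].round(2))
v=np.hstack([W["img"],B["img"]]);cv2.imwrite("pics/w3.png",cv2.resize(v[:,:,::-1],(800,300),interpolation=cv2.INTER_AREA))
m=blob(mask(W,(15,0,140),(45,110,255)));print(m[1],m[2])
E
```

```text
time: 7.7
position: [0.4522, 0.2407, 0.0246]
tool_rot: [2.304, 2.135, 0.002]
ft_force: [-0.8, -0.1, -0.2]
grip_width: 0.388
time: 8.7
position: [0.4518, 0.2404, 0.024]
tool_rot: [2.304, 2.135, -0.0]
ft_force: [-0.4, -0.7, -0.3]
grip_width: 0.996
time: 9.7
position: [0.5736, 0.2557, 0.1854]
tool_rot: [1.563, 2.724, 0.002]
ft_force: [0.5, -0.4, 0.2]
grip_width: 1.004
time: 10.7
position: [0.6369, 0.2784, 0.1847]
tool_rot: [0.327, 3.124, 0.0]
ft_force: [-0.2, -0.5, 0.3]
grip_width: 1.0
[0.63683589 0.27846603 0.18438164]
jaw deg 78.09867184461166 x [-0.98  0.21 -0.  ]
[326.43230508 153.45913194] 125844
```

View pics/w3.png

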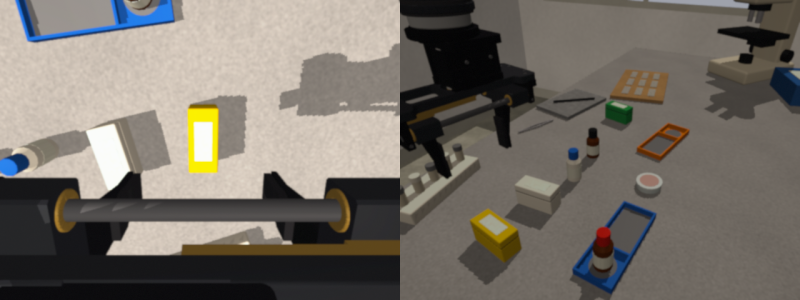

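The red-cap bottle stands in the blue square cell. The yellow label is at about (325,226) full scale in the wrist view, and the white box top is at about (173,245).

```bash
python3 - <<'E'
from h import *
W=cam("wrist");B=cam("side");s=get_state();p=s["position"]*1000
y=blob(mask(W,(15,140,80),(40,255,255),(280,160,370,290)))[0]
co,h=cv2.findContours(y,cv2.RETR_CCOMP,1);k=[q for i,q in enumerate(co) if h[0][i][3]>=0];k=max(k,key=cv2.contourArea)
lm=cv2.drawContours(np.zeros_like(y),[k],-1,255,-1);w=blob(lm)
print("label",w[1],rect(W,lm,.05),"whole",rect(W,y,.05))
b=blob(mask(B,(15,0,120),(40,110,255),(118,335,185,380)));print("tri",tri(W,w[1],B,b[1]), "tcp",p.round(1))
wm=blob(mask(W,(0,0,215),(179,60,255),(130,180,230,310)));print("white",wm[1:],rect(W,wm[0],.05))
E
```

```text
label [324.69436485 226.17908309] (array([640.3, 278.4]), np.float32(2.927), array([24.7, 52.5])) whole (array([637.5, 279. ]), np.float32(2.936), array([37.5, 87.4]))
tri (array([0.63962627, 0.2788202 , 0.05050003]), np.float64(0.0008462772439940179)) tcp [636.8 278.5 184.2]
white (array([172.5325285 , 247.94858037]), np.int32(4473)) (array([636.9, 151.9]), np.float32(0.02), array([51.5, 83.1]))
```

```bash
python3 -m jog '[[3,0,-25,0],[3,0,-65,0],[3,0,-105,0],[3,0,-135,0],[3,0,-152,0],[3,0,-161,0],[3,0,-165,0],[3,0,-165,0]]' ; python3 -m jog '[[0,0,0,0],[0,0,0,0],[0,0,0,0],[0,0,0,0],[0,0,0,0],[0,0,0,0],[0,0,0,0],[0,0,0,0]]' -1 20; python3 -m jog '[[0,0,20,0],[0,0,60,0],[0,0,100,0],[-20,-13,115,-0.15],[-50,-33,120,-0.3],[-85,-56,120,-0.45],[-120,-79,120,-0.6],[-150,-99,120,-0.75]]';  python3 -m jog '[[-25,-16,0,-0.15],[-40,-26,0,-0.3],[-45,-30,0,-0.45],[-45,-30,0,-0.6],[-45,-30,0,-0.688],[-45,-30,0,-0.688],[-45,-30,0,-0.688],[-45,-30,0,-0.688]]'
python3 - <<'E'
from h import *
W=cam("wrist");B=cam("side");s=get_state();print(s["position"])
M=R.from_rotvec(s["tool_rot"]).as_matrix();print("jaw deg",np.degrees(np.arctan2(M[1,1],M[0,1])),"x",M[:,0].round(2))
v=np.hstack([W["img"],B["img"]]);cv2.imwrite("pics/w4.png",cv2.resize(v[:,:,::-1],(800,300),interpolation=cv2.INTER_AREA))
E
```

```text
time: 11.9
position: [0.6404, 0.2787, 0.0199]
tool_rot: [0.324, 3.124, 0.001]
ft_force: [0.6, -0.7, -0.3]
grip_width: 1.001
time: 12.9
position: [0.6399, 0.2785, 0.0191]
tool_rot: [0.324, 3.125, 0.0]
ft_force: [-0.4, 0.2, -0.7]
grip_width: 0.436
time: 13.9
position: [0.489, 0.1785, 0.1404]
tool_rot: [1.454, 2.785, 0.002]
ft_force: [0.5, 0.5, -0.4]
grip_width: 0.434
time: 14.9
position: [0.4449, 0.1494, 0.1393]
tool_rot: [2.301, 2.139, 0.0]
ft_force: [-0.9, -0.5, -0.6]
grip_width: 0.433
[0.44484502 0.14943699 0.13912842]
jaw deg -4.213809924165591 x [ 0.07  1.   -0.  ]
```

View pics/w4.png

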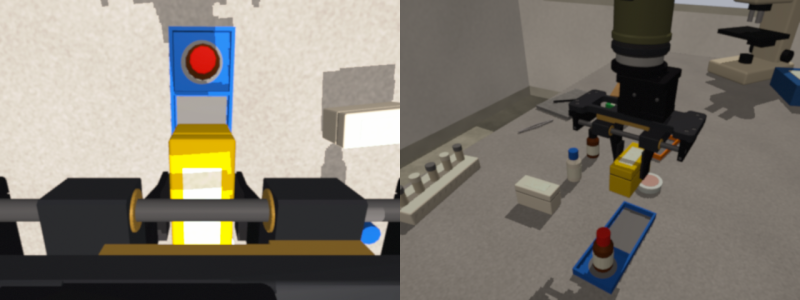

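```bash
python3 -m jog '[[0,0,-25,0],[0,0,-60,0],[0,0,-88,0],[0,0,-104,0],[0,0,-112,0],[0,0,-115,0],[0,0,-116.5,0],[0,0,-116.5,0]]'; python3 -m jog '[[0,0,0,0],[0,0,0,0],[0,0,0,0],[0,0,0,0],[0,0,0,0],[0,0,0,0],[0,0,0,0],[0,0,0,0]]' 1; python3 -m jog '[[0,0,15,0],[0,0,45,0],[0,0,85,0],[0,0,125,0],[15,-9,155,-0.03],[48,-28,165,-0.06],[90,-52,165,-0.1],[125,-73,165,-0.13]]'; python3 -m jog '[[30,-17,0,0],[43,-24,0,0],[46,-26,0,0],[46,-26,0,0],[46,-26,0,0],[46,-26,0,0],[46,-26,0,0],[46,-26,0,0]]'
python3 - <<'E'
from h import *
W=cam("wrist");B=cam("side");A=cam("scene");s=get_state();print(s["position"])
M=R.from_rotvec(s["tool_rot"]).as_matrix();print("jaw deg",np.degrees(np.arctan2(M[1,1],M[0,1])),"x",M[:,0].round(2))
v=np.hstack([W["img"],B["img"]]);cv2.imwrite("pics/w5.png",cv2.resize(v[:,:,::-1],(800,300),interpolation=cv2.INTER_AREA));cv2.imwrite("pics/w5f.png",W["img"][:,:,::-1])
w=blob(mask(W,(105,150,60),(125,255,255),(270,150,380,290)));print(w[1:],(plane(W,w[1],.078)*1000).round(1))
b=blob(mask(B,(105,150,60),(125,255,255),(266,234,290,258)));print(b[1:],tri(W,w[1],B,b[1]))
E
```

```text
time: 16.0
position: [0.4453, 0.1497, 0.0231]
tool_rot: [2.302, 2.138, 0.002]
ft_force: [-0.8, 0.2, -0.2]
grip_width: 0.434
time: 17.0
position: [0.4448, 0.1494, 0.0226]
tool_rot: [2.302, 2.138, -0.0]
ft_force: [0.1, 0.1, -0.5]
grip_width: 0.996
time: 18.0
position: [0.5715, 0.0756, 0.1892]
tool_rot: [2.436, 1.982, 0.003]
ft_force: [-0.2, -0.6, -1.1]
grip_width: 0.998
time: 19.0
position: [0.6158, 0.0506, 0.1876]
tool_rot: [2.436, 1.984, 0.0]
ft_force: [0.9, -0.2, -0.4]
grip_width: 1.005
[0.615838   0.05045206 0.18756862]
jaw deg -11.685515484254815 x [ 0.2   0.98 -0.  ]
(array([322.79193758, 228.82964889]), np.int32(769)) [[616.4  52.3  78. ]]
(array([276.43809524, 245.24285714]), np.int32(210)) (array([0.61655431, 0.05054358, 0.06872396]), np.float64(0.0018476583255061904))
```

View pics/w5.png

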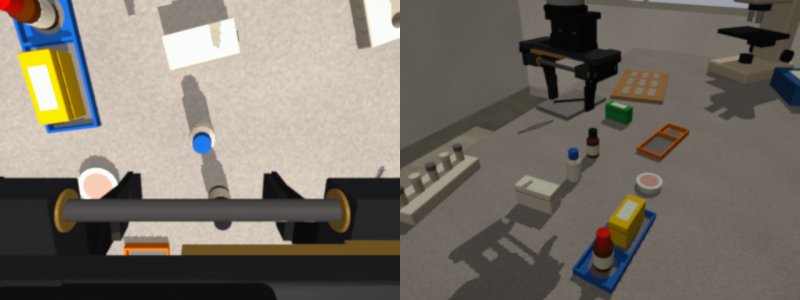

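Yellow box sits in the blue long cell. The blue cap is at (323,229) in the wrist view, and both views agree on about (616.5,51) mm.

```bash
python3 -m jog '[[1,1,-25,0],[1,1,-65,0],[1,1,-105,0],[1,1,-135,0],[1,1,-153,0],[1,1,-163,0],[1,1,-167,0],[1,1,-167,0]]' ; python3 -m jog '[[0,0,0,0],[0,0,0,0],[0,0,0,0],[0,0,0,0],[0,0,0,0],[0,0,0,0],[0,0,0,0],[0,0,0,0]]' -1 15; python3 -m jog '[[0,0,20,0],[0,0,60,0],[0,0,100,0],[-12,-24,115,0],[-32,-64,115,0],[-56,-112,115,0],[-80,-160,115,0],[-104,-208,115,0]]';  python3 -m jog '[[-23,-46,0,0],[-42,-83,0,0],[-51,-100,0,0],[-53,-105,0,0],[-53,-105,0,0],[-53,-105,0,0],[-53,-105,0,0],[-53,-105,0,0]]'
python3 - <<'E'
from h import *
W=cam("wrist");A=cam("scene");s=get_state();print(s["position"])
v=np.hstack([W["img"],A["img"]]);cv2.imwrite("pics/w6.png",cv2.resize(v[:,:,::-1],(800,300),interpolation=cv2.INTER_AREA))
def disc(c,roi,lo=(0,0,60),hi=(179,70,210)):
    b=blob(mask(c,lo,hi,roi));e=cv2.fitEllipse(max(cv2.findContours(b[0],0,1)[0],key=cv2.contourArea));return e
w=disc(W,(285,185,360,262));print(w,(plane(W,w[0],.003)*1000).round(1))
E
```

```text
time: 20.15
position: [0.6175, 0.0515, 0.0213]
tool_rot: [2.436, 1.983, 0.002]
ft_force: [0.2, 0.0, 0.7]
grip_width: 1.003
time: 21.15
position: [0.6168, 0.0514, 0.0206]
tool_rot: [2.436, 1.984, -0.0]
ft_force: [0.1, 0.2, -0.3]
grip_width: 0.389
time: 22.15
position: [0.5124, -0.1583, 0.1371]
tool_rot: [2.435, 1.983, 0.003]
ft_force: [0.6, 0.2, 0.0]
grip_width: 0.385
time: 23.15
position: [0.4601, -0.261, 0.1355]
tool_rot: [-2.435, -1.985, 0.0]
ft_force: [-0.1, 0.7, -1.0]
grip_width: 0.384
[ 0.45998206 -0.26127444  0.13553075]
((321.7186279296875, 230.89329528808594), (57.972740173339844, 66.32569885253906), 170.61195373535156) [[ 458.3 -266.7    3. ]]
```

View pics/w6.png

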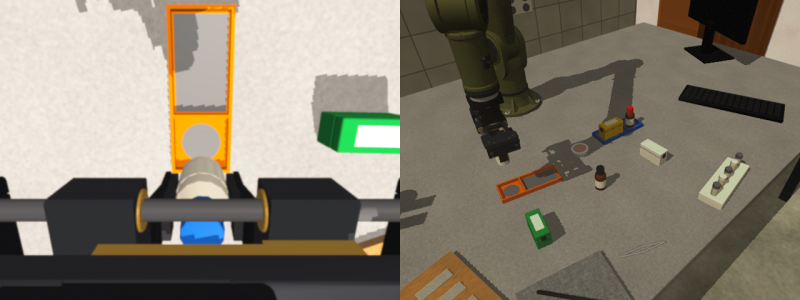

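```bash
python3 - <<'E'
from h import *
W=cam("wrist");A=cam("scene")
print(W["hsv"][200:262:6,321].tolist())
m=mask(W,(0,0,60),(179,45,185),(285,185,360,246));c,r=cv2.minEnclosingCircle(max(cv2.findContours(m,0,1)[0],key=cv2.contourArea));print(c,r)
b=blob(mask(A,(0,0,50),(179,90,200),(160,290,197,318)));e=cv2.fitEllipse(max(cv2.findContours(b[0],0,1)[0],key=cv2.contourArea));print(e)
print((plane(W,c,.003)*1000).round(1),tri(W,c,A,e[0]))
print("long cell axis",(plane(W,[(270,8/.625),(371,8/.625),(270,170/.625),(371,170/.625)],.014)*1000).round(0).tolist())
E
```

```text
[[12, 18, 188], [14, 20, 187], [12, 18, 186], [16, 18, 186], [15, 19, 187], [13, 16, 186], [12, 18, 187], [12, 18, 187], [16, 20, 187], [18, 46, 171], [23, 41, 173]]
(300.71429443359375, 238.35714721679688) 2.374485969543457
((177.60848999023438, 304.5325622558594), (15.314242362976074, 25.620990753173828), 72.91789245605469)
[[ 440.9 -269.5    3. ]] (array([ 0.44356201, -0.26585471, -0.00342976]), np.float64(0.012324920746228388))
long cell axis [[456.0, -114.0, 14.0], [520.0, -127.0, 14.0], [413.0, -288.0, 14.0], [489.0, -304.0, 14.0]]
```

```bash
python3 - <<'E'
from h import *
W=cam("wrist");A=cam("scene")
b=blob(mask(W,(0,0,180),(179,32,195),(285,185,360,262)));c,r=cv2.minEnclosingCircle(max(cv2.findContours(b[0],0,1)[0],key=cv2.contourArea));print(b[1:],c,r)
print((plane(W,c,.003)*1000).round(1),tri(W,c,A,(177.6,304.5)))
l=blob(mask(W,(0,0,100),(179,40,195),(275,10,365,185)))
print("long",l[1:],(plane(W,l[1],.003)*1000).round(1),rect(W,l[0],.003))
E
```

```text
(array([321.47313131, 225.42868687]), np.int32(2475)) (321.411376953125, 226.44857788085938) 28.94875717163086
[[ 458.6 -263.6    3. ]] (array([ 0.45830236, -0.26363491,  0.00577304]), np.float64(0.0016655113836261323))
long (array([321.27363224,  97.86605081]), np.int32(12557)) [[ 477.7 -171.3    3. ]] (array([ 477.1, -174.7]), np.float32(1.367), array([ 58.1, 103.8]))
```

```bash
python3 -m jog '[[-1,-2,-25,0],[-1,-2,-60,0],[-1,-2,-85,0],[-1,-2,-100,0],[-1,-2,-107,0],[-1,-2,-110,0],[-1,-2,-111.5,0],[-1,-2,-111.5,0]]'; python3 -m jog '[[0,0,0,0],[0,0,0,0],[0,0,0,0],[0,0,0,0],[0,0,0,0],[0,0,0,0],[0,0,0,0],[0,0,0,0]]' 1; python3 -m jog '[[0,0,15,0],[0,0,45,0],[0,0,85,0],[0,0,125,0],[12,28,155,0.17],[32,75,165,0.34],[54,127,165,0.51],[76,180,165,0.68]]'; python3 -m jog '[[22,53,0,0.17],[44,106,0,0.34],[66,159,0,0.51],[84,202,0,0.68],[97,233,0,0.85],[103,244,0,1.0],[103,244,0,1.09],[103,244,0,1.09]]'
python3 - <<'E'
from h import *
W=cam("wrist");A=cam("scene");s=get_state();print(s["position"])
M=R.from_rotvec(s["tool_rot"]).as_matrix();print("jaw deg",np.degrees(np.arctan2(M[1,1],M[0,1])),"x",M[:,0].round(2))
v=np.hstack([W["img"],A["img"]]);cv2.imwrite("pics/w7.png",cv2.resize(v[:,:,::-1],(800,300),interpolation=cv2.INTER_AREA))
E
```

```text
time: 24.45
position: [0.4593, -0.2637, 0.0246]
tool_rot: [2.435, 1.983, 0.001]
ft_force: [-0.1, -0.1, -0.7]
grip_width: 0.385
time: 25.45
position: [0.4589, -0.2636, 0.0241]
tool_rot: [2.436, 1.984, 0.0]
ft_force: [-0.3, -0.5, -0.0]
grip_width: 0.993
time: 26.45
position: [0.5357, -0.0824, 0.1908]
tool_rot: [1.628, 2.684, 0.003]
ft_force: [0.9, -0.1, -0.6]
grip_width: 0.998
time: 27.45
position: [0.6381, 0.1602, 0.19]
tool_rot: [0.009, 3.141, -0.0]
ft_force: [-1.1, 0.1, 0.1]
grip_width: 1.003
[0.63801189 0.16001875 0.18983742]
jaw deg 89.59363382333557 x [-1.    0.01 -0.  ]
```

View pics/w7.png

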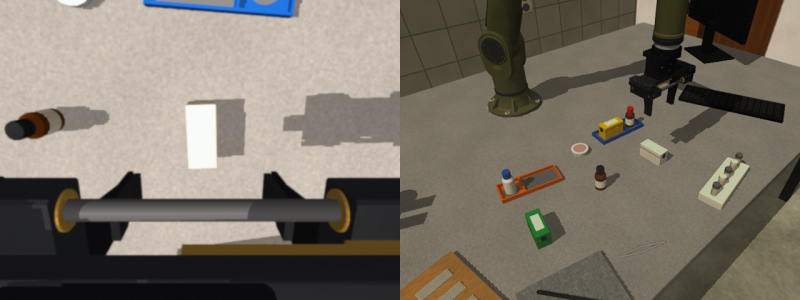

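Blue-cap bottle is in the orange square cell. The white box is between the fingers at about (322,217) full scale, almost squared to the jaws.

```bash
python3 - <<'E'
from h import *
W=cam("wrist");A=cam("scene")
print(W["hsv"][150:290:10,322].tolist(),W["hsv"][217,285:365:8].tolist())
m=blob(mask(W,(0,0,238),(179,40,255),(280,140,370,290)));print(m[1:],rect(W,m[0],.05))
a=blob(mask(A,(25,25,165),(45,70,200),(375,210,440,270)));print(a[1:],rect(A,a[0],.05),tri(W,m[1],A,a[1]))
E
```

```text
[[16, 29, 201], [14, 32, 152], [42, 5, 250], [53, 4, 251], [48, 5, 251], [90, 2, 251], [53, 4, 251], [45, 6, 251], [50, 3, 251], [60, 3, 251], [60, 3, 251], [53, 4, 251], [21, 31, 212], [16, 29, 208]] [[16, 31, 205], [16, 29, 204], [45, 4, 250], [53, 4, 251], [53, 4, 251], [53, 4, 251], [80, 3, 251], [53, 4, 251], [15, 30, 137], [15, 30, 134]]
(array([322.31940234, 217.90277176]), np.int32(4618)) (array([637.2, 158.6]), np.float32(0.029), array([36.1, 82.3]))
(array([406.03455285, 234.67276423]), np.int32(492)) (array([635.6, 158.7]), np.float32(0.036), array([38.7, 82.8])) (array([0.63580271, 0.15900044, 0.04893744]), np.float64(0.0010458807123121298))
```

```bash
python3 -m jog '[[-1.5,-1,-25,0.02],[-1.5,-1,-65,0.04],[-1.5,-1,-105,0.04],[-1.5,-1,-135,0.04],[-1.5,-1,-156,0.04],[-1.5,-1,-167,0.04],[-1.5,-1,-171,0.04],[-1.5,-1,-171,0.04]]' ; python3 -m jog '[[0,0,0,0],[0,0,0,0],[0,0,0,0],[0,0,0,0],[0,0,0,0],[0,0,0,0],[0,0,0,0],[0,0,0,0]]' -1 20; python3 -m jog '[[0,0,20,0],[0,0,60,0],[0,0,100,0],[-12,-26,118,-0.15],[-32,-68,120,-0.3],[-54,-114,120,-0.47],[-77,-160,120,-0.64],[-100,-208,120,-0.81]]';  python3 -m jog '[[-22,-46,0,-0.17],[-42,-87,0,-0.34],[-55,-115,0,-0.51],[-60,-125,0,-0.68],[-60,-125,0,-0.85],[-60,-125,0,-0.998],[-60,-125,0,-0.998],[-60,-125,0,-0.998]]'
python3 - <<'E'
from h import *
W=cam("wrist");A=cam("scene");s=get_state();print(s["position"])
M=R.from_rotvec(s["tool_rot"]).as_matrix();print("jaw deg",np.degrees(np.arctan2(M[1,1],M[0,1])),"x",M[:,0].round(2))
v=np.hstack([W["img"],A["img"]]);cv2.imwrite("pics/w8.png",cv2.resize(v[:,:,::-1],(800,300),interpolation=cv2.INTER_AREA))
E
```

```text
time: 28.65
position: [0.637, 0.1596, 0.0188]
tool_rot: [-0.055, 3.14, 0.001]
ft_force: [0.0, 0.6, 0.3]
grip_width: 1.001
time: 29.65
position: [0.6363, 0.1594, 0.018]
tool_rot: [0.055, -3.141, -0.0]
ft_force: [0.4, 0.6, 0.2]
grip_width: 0.438
time: 30.65
position: [0.536, -0.05, 0.1396]
tool_rot: [1.194, 2.904, 0.002]
ft_force: [0.1, -0.3, 0.3]
grip_width: 0.436
time: 31.65
position: [0.4765, -0.1736, 0.1387]
tool_rot: [2.431, 1.989, 0.001]
ft_force: [0.1, 0.0, -0.2]
grip_width: 0.436
[ 0.47647141 -0.17356762  0.13842253]
jaw deg -11.482183203972566 x [0.2  0.98 0.  ]
```

View pics/w8.png

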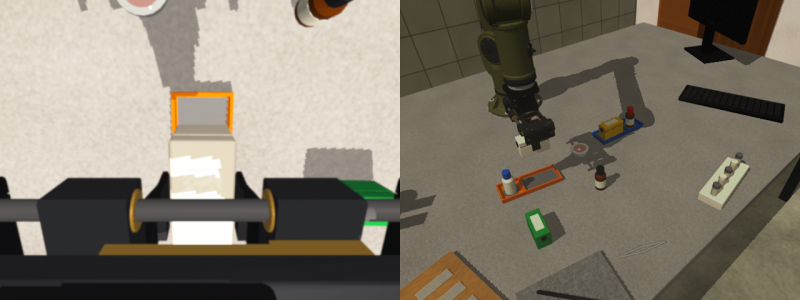

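The white box is held level and lined up over the orange long cell. I'll lower, release and retreat.

```bash
python3 -m jog '[[0.5,-1,-25,0],[0.5,-1,-60,0],[0.5,-1,-88,0],[0.5,-1,-104,0],[0.5,-1,-112,0],[0.5,-1,-115,0],[0.5,-1,-117,0],[0.5,-1,-117,0]]'; python3 -m jog '[[0,0,0,0],[0,0,0,0],[0,0,0,0],[0,0,0,0],[0,0,0,0],[0,0,0,0],[0,0,0,0],[0,0,0,0]]' 1; python3 -m jog '[[0,0,15,0],[0,0,45,0],[0,0,85,0],[0,0,130,0],[0,10,175,0],[0,40,215,0],[0,70,230,0],[0,90,230,0]]'; python3 -m jog '[[0,0,0,0],[0,0,0,0],[0,0,0,0],[0,0,0,0],[0,0,0,0],[0,0,0,0],[0,0,0,0],[0,0,0,0]]'
python3 - <<'E'
from h import *
A,B,W=cam("scene"),cam("side"),cam("wrist")
v=np.hstack([A["img"][120:400,120:520],B["img"][130:410,260:660-0]] ) if 0 else np.vstack([np.hstack([A["img"],B["img"]]),np.hstack([W["img"],cv2.resize(A["img"][170:350,140:380],(640,480))])])
cv2.imwrite("pics/end.png",cv2.resize(v[:,:,::-1],(800,600),interpolation=cv2.INTER_AREA))
both=lambda c,ra,rb:tri(A,blob(mask(A,*c,ra))[1],B,blob(mask(B,*c,rb))[1])
print("black",both(((0,0,0),(179,255,60)),(310,262,330,279),(300,203,317,219)),"was 621,-54.9")
E
```

```text
time: 32.75
position: [0.4773, -0.1747, 0.0216]
tool_rot: [2.433, 1.986, 0.001]
ft_force: [0.1, -0.5, -1.2]
grip_width: 0.434
time: 33.75
position: [0.4768, -0.1746, 0.0211]
tool_rot: [2.434, 1.986, -0.0]
ft_force: [-0.2, 0.1, -0.0]
grip_width: 1.0
time: 34.75
position: [0.4778, -0.0835, 0.2539]
tool_rot: [2.432, 1.986, 0.007]
ft_force: [0.6, 0.7, -0.3]
grip_width: 0.997
time: 35.75
position: [0.4769, -0.0846, 0.2511]
tool_rot: [2.434, 1.986, 0.0]
ft_force: [0.6, 0.2, 0.0]
grip_width: 0.999
black (array([ 0.62093982, -0.05481797,  0.06918655]), np.float64(0.0013815698376314148)) was 621,-54.9
```

View pics/end.png

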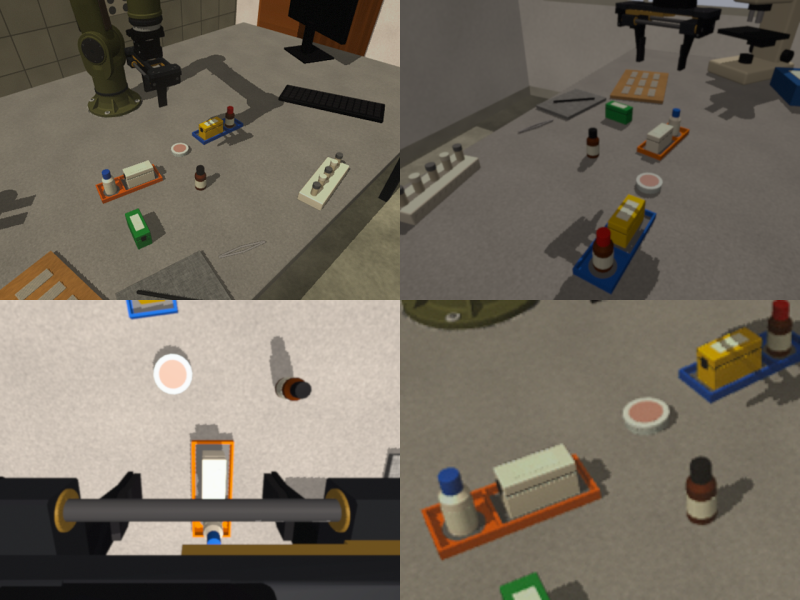

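Both kits are in place: bottles upright in the square cells, boxes flat in the long cells. The black-capped bottle, green box and dish look unmoved.

```bash
python3 -c "
from bench import *
print(close_job())"
```

```text
the job is handed in; nothing more can be done
None
```

Both kits are made up and the job is handed in, at about 36 s of the 96 s allowed. I placed the red-cap bottle and yellow box in the blue tray, then the blue-cap bottle and white box in the orange tray.

- **Placing:** the last pictures (scene, side and wrist) show both bottles upright in the square cells and both boxes label up and flat in the long cells. The gripper was open and clear of everything.
- **Left alone:** the black-cap bottle measured the same as at the start, to within 0.1 mm. The green box and petri dish look unmoved, but I checked those by eye only.
- **Forces:** the wrist force printed at the end of each move never went above about 2 N.
- **Disagreements:** my first wrist-camera fit of the orange tray's disc was off because it ran into the white bottle. The corrected fit matched the scene camera to about 3 mm in height and 2 mm between rays. The early estimates of the red cap's position also differed by about 5 mm between views, well within what the grasp could take.

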